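# Rock a tight nest block out of a watch-case fixture and hold it clear

### The arm

A 6-joint arm with a two-finger parallel gripper is mounted at the origin on the work surface. World frame = base frame: x ahead of the robot, y to its left, z up, the work surface at z = 0. Lengths are in mm, angles in rad, forces in N, time in s.
With the tool pointing down it reaches from about 400 to 925 mm from the base axis. Payload 12.5 kg.
Tool frame: the origin (TCP) lies midway between the tips of the shut fingers; the grasp point (between the pads) lies 19 mm behind it; z points along the fingers, y is the line along which they close (so a half turn about z gives the same grasp; the last joint's range is limited). The gripper opens to 95 mm and grips with 3 to 60 N. Pads are 20 mm wide; open, the fingers measure 119 mm over their backs; the gripper's body (75 mm by 180 mm) begins 59 mm behind the grasp point.
Start: joints at [1.066, 0.491, 1.559, -0, 1.092, -0.106], TCP at [242.681, 575.98, 214.661] pointing down, gripper open.
Joint ranges: [-3.1, 3.1], [-0.84, 2.19], [0.05, 2.79], [-1.13, 4.28], [0.06, 2.93], [-2.69, 2.69]. Speed limits (rad/s): [2.22, 2.22, 2.79, 3.14, 3.14, 3.14].

### API

Orientations are given as [roll, pitch, yaw] about the fixed x, y, z axes, in that order (R = Rz(yaw) Ry(pitch) Rx(roll)).
In Python, from cell import * gives the robot as it stands. The module is installed in compiled form; this text tells all that it offers.
- The arm moves only by the tool arm_command, never from a script. Its arguments are lists of equal length, an entry for each row: "delta_pos": the shift along the world's x, y, z in units of 250 mm (1.0 is 250 mm), a list of three; "delta_rot": the turn, a rotation vector about the world's x, y, z in units of 90 degrees (1.0 is 90 degrees), a list of three; "claw": the closure, from 0 (fully open) to 1 (shut). In form: {"delta_pos": [[tx, ty, tz], ...], "delta_rot": [[wx, wy, wz], ...], "claw": [claw, ...]}. A call has exactly 5 rows; each row is the pose to reach, as a shift and turn from the pose commanded when the call began; what a row does not reach only later rows make up. A row lasts 1/12 s, in which the tool goes at most 41.7 mm and 7.16 degrees, less where a joint would pass 70% of its speed; a pose out of reach is approached as far as the arm can. A call with a number of a shift or a turn outside -1 to 1 is refused whole. A call with a gripper value outside its range is refused whole. The fingers move at their own pace and stop on an object; the grip force is fixed at half the most. Time passes only in rows, so rows that repeat a pose let the fingers close, or fill a call up. It gives the time, the measured TCP pose, the force, the opening and the grip force at its end, in the units of the state.
- state(): the state, without advancing time (a new reading comes with each control period).
- read_camera(name): name is "scene" or "top" or "wrist"; returns the picture (480x640x3 uint8, red, green, blue); there is no depth.
- calibration(name): a dict with "camera_matrix" (3x3 intrinsics, pixels), "k1" (the pictures are not rectified: a ray, as slopes to the right and down, at radius r is drawn at 1 + k1 r^2 times it, then the intrinsics apply), "T" (4x4, takes a point from camera to world coordinates). Camera axes: x right, y down, z forward; pixel columns grow to the right and rows downward; lengths in mm; the calibration is good to about 2 mm. A picture is of the moment at which its call begins: read the wrist's pose just before it. calibration takes no time and is no camera call; for the wrist camera it gives the pose at the moment of the call.
- job_done(): hands the job in; it is judged then, once.
The state is a dict: "t": time; "joints": joint angles; "qvel": joint speeds; "tau": joint torques, N m; "eef_pos": TCP position; "tcp_rot": TCP orientation; "ft_force": force on the tool from outside, world axes, zero at the start; "moment": the same for the moment, N m; "opening": opening from 0.0 (shut) to 1.0 (fully open); "grip_force": force on a finger pad.
Only numpy, scipy, OpenCV 4.12 (cv2) and the standard library are available. Lean on these libraries where they do the work, as an engineer would, in place of code of your own. Each camera call takes 0.05 s, during which the arm holds its last target. There are 200 camera calls.

### The job

Put the two plastic offcuts lying on the aluminium fixture base into the grey scrap bin, so that nothing can fall into the pocket; then take hold of the black nest block and rock it side to side, first one end up and then the other, back and forth a few times, until its spring plungers let go - do not haul it straight up, for the base only sits on its dowels and must not lift. Finish still holding the block level, about a finger's breadth clear above its pocket, so that I can inspect the seat, and leave everything else on the bench where it is.

Things in the scene. Friction and masses are not known exactly. Their poses are not given: they have to be found in the camera images.
- block: Black acetal nest block, 210 g, in the fixture's pocket. Origin: centre of its underside; z up, y along its length (left = +y, right = -y). Foot 36 (x) x 70 (y) mm up to z 28, the lowest 3 mm stepped in by 2 mm. On it a boss 36 (x) x 44 (y) mm, z 28 to 72 mm: grip its flat ends at y +-22 mm, fingers closing along y, tips above the foot's shoulders at z 28.
- block_left (a point): Left (+y) end of the block's underside: 35 mm along +y from the block's origin, z 0. Axes as the block's.
- block_right (a point): Right (-y) end of the block's underside: 35 mm along -y from the block's origin, z 0. Axes as the block's.
- block_top (a point): Centre of the block's top, in the polished seat ring, 72 mm above its origin along its z. Axes as the block's.
- pocket (a point): Centre of the pocket's mouth, on the top face of the aluminium fixture base (130 (x) x 190 (y) x 34 mm high), 46 mm above the bench. z up, y along the pocket, x across. Pocket 38 (x) x 72 (y) mm, 22 mm deep; the block starts home on its floor, 6 mm of its foot above the mouth. The 1 mm end play lets the seated block tilt about 0.09 rad either way, more as it rises.
- plungers_left (a point): Midway between the two spring plungers at the pocket's left end (y +26 mm), 16 mm above the pocket floor, 6 mm below the mouth. Steel balls in the long walls pinch the foot from front and back, about 15 N each; friction of 16 to 22 N holds this end until it has risen 16 mm here. A tilt of 0.09 rad raises one end about 5 mm from level, 9 mm from the other tilt.
- plungers_right (a point): The same at the pocket's right end (y -26 mm). Raise one end with the other end's plungers as the pivot (52 mm apart), in turn: it needs only that end's friction. Lifting both ends at once takes 32 to 43 N, well over the base's weight, and brings the base up too.
- fixture (a joint): How far the fixture base (2.1 kg) has been lifted off the sub-plate along its two dowels, in m; 0 = sitting down. Only its weight keeps it down; the dowels keep it from shifting or tipping.
- subplate: Dark steel sub-plate, 170 mm (x) x 220 mm (y) x 12 mm, fixed to the bench under the fixture base. Origin: centre of its underside, at bench level; same x and y directions as the pocket.
- offcut_a: White plastic bar offcut, 26 mm (x) x 36 mm (y) x 22 mm high, 30 g, lying on top of the fixture base beside one end of the block. Origin: centre of its underside.
- offcut_b: Blue plastic round-bar slice, diameter 28 mm, 22 mm high, 22 g, standing on top of the fixture base beside the other end of the block. Origin: centre of its underside.
- bin: Grey open scrap bin, 160 x 160 x 90 mm high, wall 4 mm, to the left or the right of the fixture. Origin: centre of its underside, z up.
- tray: Blue tray with yellow foam cells and steel bezels, 160 x 160 x 50 mm, on the other side from the bin: leave alone. Origin: centre of its underside.
- spare_nest: Green nest block of the same shape as the black one, with a brass ring, standing behind the fixture: leave alone. Origin: centre of its underside.
- screwdriver: Small screwdriver, 150 mm long, lying on the bench: leave alone.
- loupe: Black eye loupe, 36 mm wide, 30 mm high: leave alone.
- caliper: Digital caliper, 210 mm long, lying on the bench: leave alone.
- bezel: Polished steel bezel ring, diameter 40 mm, 7 mm high, lying behind the fixture: leave alone.
There are look-alikes about, which are no part of the job. What is shaped like the offcut_a but green or orange is not meant. Leave any purple or red look-alike of the block alone.

How it is judged:
By the outcome, as a careful person would: the job done as asked, in the order asked, and still so for the second after the job is handed in, while the arm keeps its last pose, push and grip.
It also fails if it takes over 64 s, if anything falls off the work surface, if the arm or the gripper's body presses on something with over 40 N, if the wrist force passes 120 N, or if a joint passes its speed limit or range.

## Working session

There is one attempt and no reset: what is moved stays moved. The work goes in short steps, Python scripts to look and compute and a tool call to move; the robot and the scene stay as the last step left them, time stands still between calls to the robot, and variables do not carry over. Pictures are saved under pics/ and viewed, at most 10 in all, crops included, and the job is handed in when it is done.

Besides the shell and the picture viewer there is one more tool, called after "Emit:" as name(argument=value, ...) on one line, values as JSON. arm_command: Moves the arm, as the interface text tells. Shifts and turns lie within -1 to 1; 1 stands for 250 mm of shift or 90 degrees of turn. Its arguments: {"type":"object","properties":{"delta_pos":{"type":"array"},"delta_rot":{"type":"array"},"claw":{"type":"array"}},"required":["delta_pos","delta_rot","claw"]}

```bash
mkdir -p pics; python3 - <<'E'
from cell import *
import cv2,numpy as np
s=state();print(s)
for n in("top","scene"):
    cv2.imwrite(f"pics/{n}0.png",read_camera(n)[:,:,::-1]);c=calibration(n);print(n,c)
E
```

```text
{'t': 0.0, 'joints': array([ 1.06639184e+00,  4.91534362e-01,  1.55945230e+00,  1.44310976e-05,
        1.09167493e+00, -1.05630115e-01]), 'qvel': array([ 0.00031601, -0.00070965, -0.00204921,  0.00035953,  0.00129429,
       -0.00065023]), 'tau': array([ 1.86598190e-03, -6.12641644e+01, -2.58181769e+01,  6.93926518e-02,
        4.81499650e-02, -3.63602226e-05]), 'eef_pos': array([242.55787877, 575.75367492, 214.0764152 ]), 'tcp_rot': array([-3.14053103e+00, -1.25429597e-04,  2.74281156e+00]), 'ft_force': array([-0.33544513,  0.03169834, -0.49406607]), 'moment': array([ 0.00551687, -0.00484068,  0.011166  ]), 'grip_force': 0.0, 'opening': 1.0013139333030332}
top {'camera_matrix': array([[600.76515988,   0.        , 321.18875566],
       [  0.        , 600.76515988, 235.98648746],
       [  0.        ,   0.        ,   1.        ]]), 'k1': 0.04318216595661021, 'T': array([[ 8.29753003e-03, -9.93677028e-01,  1.11969257e-01,
         4.30133130e+02],
       [-9.99960613e-01, -8.59804885e-03, -2.20132217e-03,
         1.55565476e+01],
       [ 3.15012041e-03, -1.11946581e-01, -9.93709233e-01,
         1.33818087e+03],
       [ 0.00000000e+00,  0.00000000e+00,  0.00000000e+00,
         1.00000000e+00]])}
scene {'camera_matrix': array([[469.66186346,   0.        , 318.81326941],
       [  0.        , 469.66186346, 246.8744218 ],
       [  0.        ,   0.        ,   1.        ]]), 'k1': -0.03287779534125496, 'T': array([[-7.49998814e-01,  5.49406796e-01, -3.68312301e-01,
         8.71456102e+02],
       [ 6.61402237e-01,  6.28816223e-01, -4.08824214e-01,
         3.54297930e+02],
       [ 6.98994854e-03, -5.50220255e-01, -8.34990306e-01,
         7.75379502e+02],
       [ 0.00000000e+00,  0.00000000e+00,  0.00000000e+00,
         1.00000000e+00]])}
```

View pics/top0.png

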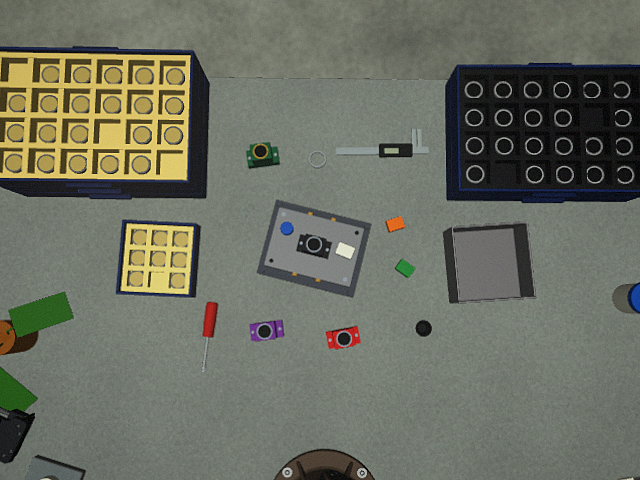

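View pics/scene0.png

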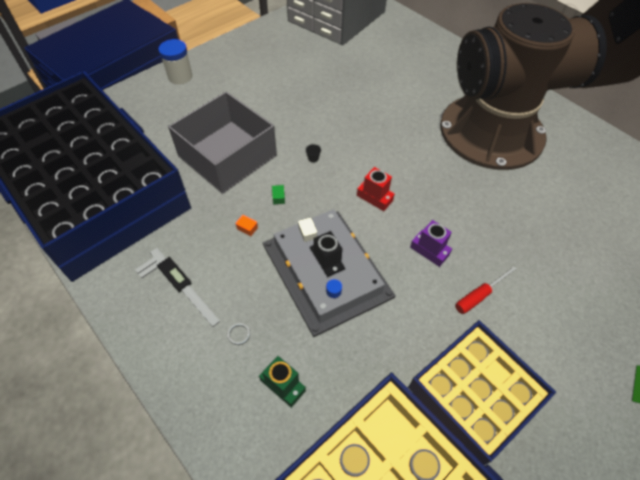

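Top view: the fixture is at about (314,248), with the block at (314,244), the blue offcut at (287,228) and the white one at (345,250). The bin is on the right at (490,262). The red, purple, green and orange pieces are look-alikes.

```bash
cat > h.py <<'E'
from cell import *
import cv2,numpy as np
def ray(c,px):
    K=c["camera_matrix"];d=(np.asarray(px,float)-K[:2,2])/[K[0,0],K[1,1]]
    u=d.copy()
    for _ in range(20):u=d/(1+c["k1"]*(u@u))
    return c["T"][:3,:3]@np.r_[u,1],c["T"][:3,3]
def at(c,px,z):
    r,o=ray(c,px);return (o+r*(z-o[2])/r[2])[:2]
def proj(c,p):
    T=c["T"];q=T[:3,:3].T@(np.asarray(p,float)-T[:3,3]);u=q[:2]/q[2];u=u*(1+c["k1"]*(u@u))
    return c["camera_matrix"][:2,:2]@u+c["camera_matrix"][:2,2]
def blob(m,near):
    n,l,st,ce=cv2.connectedComponentsWithStats(m.astype(np.uint8))
    k=[i for i in range(1,n) if st[i,4]>25];i=min(k,key=lambda i:np.hypot(*(ce[i]-near)))
    pts=np.argwhere(l==i)[:,::-1].astype(np.float32);return ce[i],cv2.minAreaRect(pts),st[i,4],pts
E
python3 - <<'E'
from h import *
im=cv2.imread("pics/top0.png");c=calibration("top");hsv=cv2.cvtColor(im,cv2.COLOR_BGR2HSV);H,S,V=cv2.split(hsv)
def rep(n,m,near,z):
    ce,r,a,p=blob(m,near);b=cv2.boxPoints(r);w=np.array([at(c,q,z) for q in b]);print(n,a,ce.round(1),at(c,ce,z).round(1),"box ctr",at(c,r[0],z).round(1),w.round(0).tolist())
rep("blue",(H>100)&(H<125)&(S>150)&(V>120),(287,228),68)
rep("white",(V>195)&(S<60),(345,250),68)
g=(V>100)&(S<40)
rep("alu?",(cv2.morphologyEx(((S<50)&(V>105)).astype(np.uint8),cv2.MORPH_OPEN,np.ones((3,3)))>0),(330,270),46)
rep("binfloor",(V>70)&(V<125)&(S<30),(490,262),4)
for px in [(273,201),(371,224),(353,297),(258,273)]:print("sub",at(c,px,12).round(0))
for px in [(446,229),(526,223),(535,296),(450,302)]:print("bin",at(c,px,90).round(0))
x,y=250,190;cv2.imwrite("pics/top_crop.png",cv2.resize(im[y:y+115,x:x+130],None,fx=5,fy=5,interpolation=cv2.INTER_CUBIC))
E
```

```text
blue 120 [286.2 227.7] [590.4  87.3] box ctr [590.8  87.9] [[603.0, 101.0], [603.0, 75.0], [579.0, 75.0], [579.0, 100.0]]
white 183 [344.9 250. ] [543.9 -37.8] box ctr [543.9 -37.7] [[539.0, -17.0], [562.0, -27.0], [548.0, -58.0], [526.0, -49.0]]
alu? 198231 [316.1 279.6] [481.5  22.8] box ctr [568.1  16.3] [[1096.0, 730.0], [1111.0, -691.0], [83.0, -639.0], [74.0, 661.0]]
binfloor 4400 [486.2 265.7] [ 517.2 -353.8] box ctr [ 512.  -349.7] [[591.0, -263.0], [604.0, -429.0], [434.0, -435.0], [422.0, -271.0]]
sub [657. 121.]
sub [607. -98.]
sub [445. -58.]
sub [496. 151.]
bin [ 588. -248.]
bin [ 602. -415.]
bin [ 450. -428.]
bin [ 436. -254.]
```

View pics/top_crop.png

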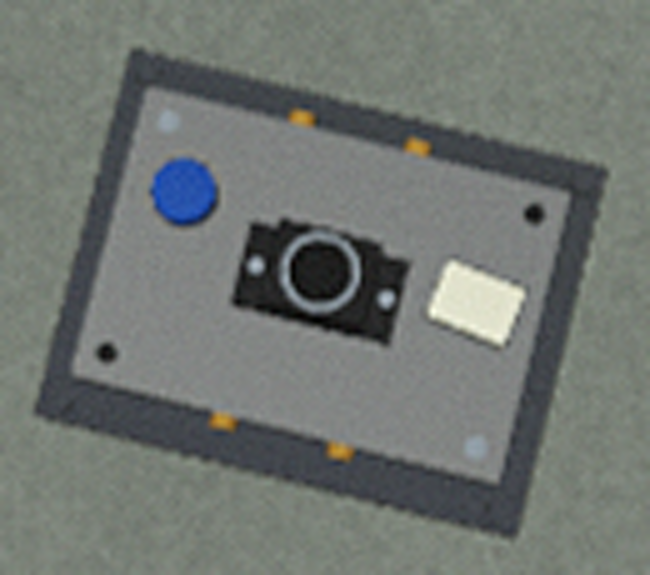

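Crop, 5× with offset (250,190): the base corners are (145,87), (572,190), (500,484) and (72,377). The seat ring is at (320,271), blue at (184,190) and white at about (476,304). Next I'll move above the fixture and look with the wrist camera.

Emit:
arm_command(delta_pos=[[0.3, -0.586, 0.066], [0.3, -0.586, 0.066], [0.3, -0.586, 0.066], [0.3, -0.586, 0.066], [0.3, -0.586, 0.066]], delta_rot=[[0, 0, -0.252], [0, 0, -0.252], [0, 0, -0.252], [0, 0, -0.252], [0, 0, -0.252]], claw=[0.4, 0.4, 0.4, 0.4, 0.4])

```text
t: 0.52
eef_pos: [319.8, 425.0, 231.8]
tcp_rot: [-3.141, 0.001, 2.342]
ft_force: [-0.2, 1.4, 0.2]
opening: 0.705
grip_force: 0.0
```

Emit:
arm_command(delta_pos=[[0.3, -0.586, 0.066], [0.3, -0.586, 0.066], [0.3, -0.586, 0.066], [0.3, -0.586, 0.066], [0.3, -0.586, 0.066]], delta_rot=[[0, 0, -0.252], [0, 0, -0.252], [0, 0, -0.252], [0, 0, -0.252], [0, 0, -0.252]], claw=[0.4, 0.4, 0.4, 0.4, 0.4])

```text
t: 0.93
eef_pos: [395.1, 278.7, 248.2]
tcp_rot: [3.141, 0.001, 1.945]
ft_force: [-0.4, 0.0, -0.7]
opening: 0.603
grip_force: 0.0
```

Emit:
arm_command(delta_pos=[[0.3, -0.586, 0.066], [0.3, -0.586, 0.066], [0.3, -0.586, 0.066], [0.3, -0.586, 0.066], [0.3, -0.586, 0.066]], delta_rot=[[0, 0, -0.252], [0, 0, -0.252], [0, 0, -0.252], [0, 0, -0.252], [0, 0, -0.252]], claw=[0.4, 0.4, 0.4, 0.4, 0.4])

```text
t: 1.35
eef_pos: [470.4, 132.1, 264.6]
tcp_rot: [3.14, 0.001, 1.55]
ft_force: [-0.7, 0.1, 0.5]
opening: 0.597
grip_force: 0.0
```

Emit:
arm_command(delta_pos=[[0.3, -0.586, 0.066], [0.3, -0.586, 0.066], [0.3, -0.586, 0.066], [0.3, -0.586, 0.066], [0.3, -0.586, 0.066]], delta_rot=[[0, 0, -0.252], [0, 0, -0.252], [0, 0, -0.252], [0, 0, -0.252], [0, 0, -0.252]], claw=[0.4, 0.4, 0.4, 0.4, 0.4])

```text
t: 1.77
eef_pos: [545.3, -14.5, 280.6]
tcp_rot: [3.14, 0.001, 1.155]
ft_force: [-0.6, 1.0, -0.7]
opening: 0.601
grip_force: 0.0
```

```bash
python3 - <<'E'
from h import *
s=state();print(s['t'],s['eef_pos'],s['tcp_rot'],s['opening'])
c=calibration("wrist");cv2.imwrite("pics/w0.png",read_camera("wrist")[:,:,::-1]);print(c);np.save("w0.npy",c,allow_pickle=True)
t=calibration("top")
f=lambda x,y:((x+.5)/5-.5+250,(y+.5)/5-.5+190)
for n,q,z in[("ring",(320,271),96)]+[("base",q,46) for q in[(145,87),(572,190),(500,484),(72,377)]]+[("white",q,68) for q in [(447,260),(526,290),(503,347),(428,317)]]:print(n,at(t,f(*q),z).round(1))
E
```

```text
1.7667 [545.34786365 -14.53898474 280.60084693] [3.14000347e+00 5.60089968e-04 1.15480907e+00] 0.601104293068678
{'camera_matrix': array([[373.62325921,   0.        , 313.8158591 ],
       [  0.        , 373.62325921, 236.06016623],
       [  0.        ,   0.        ,   1.        ]]), 'k1': -0.03380187683096264, 'T': array([[ 9.14749274e-01, -3.93035173e-01, -9.35794832e-02,
         5.72159508e+02],
       [-4.04011777e-01, -8.88204731e-01, -2.18784917e-01,
         4.65871691e+01],
       [ 2.87242792e-03,  2.37940557e-01, -9.71275471e-01,
         4.51179590e+02],
       [ 0.00000000e+00,  0.00000000e+00,  0.00000000e+00,
         1.00000000e+00]])}
ring [553.6  28.4]
base [638.4 105.9]
base [594.8 -80. ]
base [467.5 -49.1]
base [511.9 135.2]
white [561.6 -25.2]
white [549.1 -58.8]
white [524.7 -49.1]
white [537.2 -17.3]
```

View pics/w0.png

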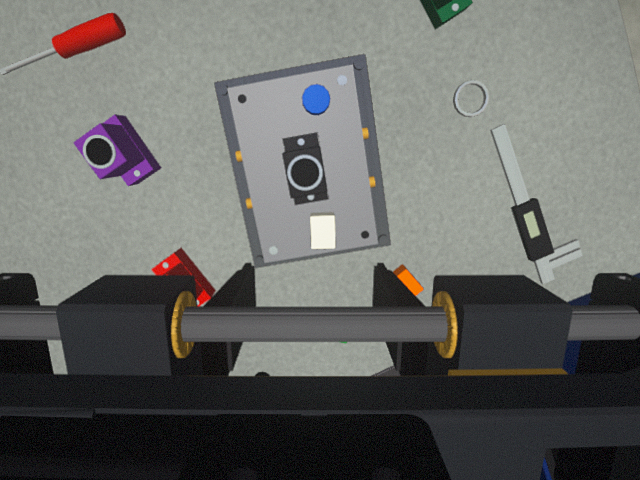

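Wrist view: the white offcut is at (322,231) with its edges nearly parallel to the image axes. Blue is at (316,99) and the block ring at (305,173).

```bash
python3 - <<'E'
from h import *
c=np.load("w0.npy",allow_pickle=True).item();im=cv2.imread("pics/w0.png");H,S,V=cv2.split(cv2.cvtColor(im,cv2.COLOR_BGR2HSV))
for n,m,q in[("blue",(H>100)&(H<125)&(S>150)&(V>120),(316,99)),("white",(V>215)&(H>15)&(H<40)&(S>10),(322,231))]:
    ce,r,a,p=blob(m,q);print(n,a,ce,at(c,r[0],68).round(1),at(c,ce,68).round(1))
    w=np.array([at(c,x,68) for x in cv2.boxPoints(r)]);print(w.round(1).tolist())
print("ring",at(c,(305,173),96))
E
```

```text
blue 610 [315.76393443  98.65901639] [592.8  85.4] [592.6  85.4]
[[586.4, 101.9], [609.3, 91.7], [599.4, 68.8], [576.1, 79.0]]
white 787 [322.32655654 231.83989835] [544.9 -39.2] [545.3 -39.2]
[[540.3, -18.4], [563.2, -28.5], [549.6, -60.4], [526.2, -50.1]]
ring [555.03051001  25.80617051]
```

Emit:
arm_command(delta_pos=[[-0.004, -0.096, -0.1], [-0.004, -0.096, -0.25], [-0.004, -0.096, -0.4], [-0.004, -0.096, -0.56], [-0.004, -0.096, -0.72]], delta_rot=[[0, 0, 0.013], [0, 0, 0.013], [0, 0, 0.013], [0, 0, 0.013], [0, 0, 0.013]], claw=[0.4, 0.4, 0.4, 0.4, 0.4])

```text
t: 2.23
eef_pos: [541.1, -32.6, 99.3]
tcp_rot: [3.141, -0.0, 1.182]
ft_force: [1.3, -0.4, 0.2]
opening: 0.597
grip_force: 0.0
```

Emit:
arm_command(delta_pos=[[0, 0, -0.1], [0, 0, -0.196], [0, 0, -0.196], [0, 0, -0.196], [0, 0, -0.196]], delta_rot=[[0, 0, 0], [0, 0, 0], [0, 0, 0], [0, 0, 0], [0, 0, 0]], claw=[0.4, 0.4, 0.4, 1, 1])

```text
t: 2.65
eef_pos: [541.8, -33.3, 52.6]
tcp_rot: [3.141, -0.0, 1.181]
ft_force: [0.0, 1.2, -0.2]
opening: 0.513
grip_force: 0.0
```

Emit:
arm_command(delta_pos=[[0, 0, 0], [0, 0, 0], [0, 0, 0], [0, 0, 0], [0, 0, 0]], delta_rot=[[0, 0, 0], [0, 0, 0], [0, 0, 0], [0, 0, 0], [0, 0, 0]], claw=[1, 1, 1, 1, 1])

```text
t: 3.07
eef_pos: [542.0, -34.0, 52.5]
tcp_rot: [3.14, -0.0, 1.18]
ft_force: [-1.5, 2.2, 7.5]
opening: 0.271
grip_force: 30.0
```

Emit:
arm_command(delta_pos=[[0, 0, 0.1], [0, -0.02, 0.25], [0, -0.12, 0.4], [-0.02, -0.28, 0.4], [-0.04, -0.44, 0.4]], delta_rot=[[0, 0, 0], [0, 0, 0], [0, 0, 0], [0, 0, 0], [0, 0, 0]], claw=[1, 1, 1, 1, 1])

```text
t: 3.48
eef_pos: [532.5, -144.9, 154.5]
tcp_rot: [3.137, -0.0, 1.182]
ft_force: [0.5, -0.1, -0.8]
opening: 0.272
grip_force: 30.0
```

Emit:
arm_command(delta_pos=[[-0.01, -0.16, 0], [-0.02, -0.32, 0], [-0.03, -0.48, 0], [-0.04, -0.64, 0], [-0.05, -0.76, 0]], delta_rot=[[0, 0, 0], [0, 0, 0], [0, 0, 0], [0, 0, 0], [0, 0, 0]], claw=[1, 1, 1, 1, 1])

```text
t: 3.9
eef_pos: [518.5, -337.1, 151.9]
tcp_rot: [3.141, 0.0, 1.179]
ft_force: [0.3, -0.2, -0.4]
opening: 0.268
grip_force: 30.0
```

```bash
python3 - <<'E'
from h import *
c=calibration("wrist");s=state();print(s['eef_pos'],s['opening']);cv2.imwrite("pics/w1.png",read_camera("wrist")[:,:,::-1])
t=calibration("top");cv2.imwrite("pics/t1.png",read_camera("top")[:,:,::-1]);print(proj(c,(519,-336,90)),state()['eef_pos'])
E
```

```text
[ 518.51986592 -337.09981237  151.87922624] 0.26754359368147584
[313.20050733 248.98285673] [ 518.31789597 -338.29956049  151.51533331]
```

View pics/t1.png

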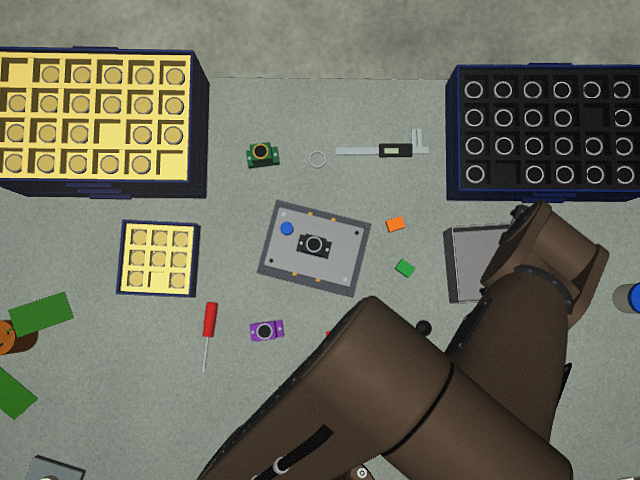

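The white offcut has left the base at (345,250) and the gripper is over the bin, so I lower and release it.

Emit:
arm_command(delta_pos=[[0, 0, -0.15], [0, 0, -0.3], [0, 0, -0.4], [0, 0, -0.4], [0, 0, -0.4]], delta_rot=[[0, 0, 0], [0, 0, 0], [0, 0, 0], [0, 0, 0], [0, 0, 0]], claw=[1, 1, 1, 1, 0.45])

```text
t: 4.42
eef_pos: [519.0, -333.3, 51.4]
tcp_rot: [-3.14, -0.001, 1.18]
ft_force: [0.2, -0.0, -0.2]
opening: 0.305
grip_force: 0.0
```

Emit:
arm_command(delta_pos=[[0, 0, 0], [0, 0, 0.05], [0, 0, 0.2], [0, 0, 0.35], [0, 0, 0.5]], delta_rot=[[0, 0, 0], [0, 0, 0], [0, 0, 0], [0, 0, 0], [0, 0, 0]], claw=[0.45, 0.45, 0.45, 0.45, 0.45])

```text
t: 4.83
eef_pos: [519.2, -333.9, 181.0]
tcp_rot: [3.139, 0.001, 1.18]
ft_force: [-0.0, -0.0, -0.1]
opening: 0.546
grip_force: 0.0
```

Emit:
arm_command(delta_pos=[[0.025, 0.14, 0], [0.05, 0.29, 0], [0.075, 0.44, 0], [0.1, 0.59, 0], [0.125, 0.74, 0]], delta_rot=[[0, 0, 0], [0, 0, 0], [0, 0, 0], [0, 0, 0], [0, 0, 0]], claw=[0.45, 0.45, 0.45, 0.45, 0.45])

```text
t: 5.25
eef_pos: [550.7, -147.4, 179.7]
tcp_rot: [3.138, -0.0, 1.179]
ft_force: [0.4, -0.5, 1.6]
opening: 0.549
grip_force: 0.0
```

Emit:
arm_command(delta_pos=[[0.027, 0.15, 0], [0.055, 0.3, 0], [0.08, 0.45, 0], [0.11, 0.6, 0], [0.138, 0.75, 0]], delta_rot=[[0, 0, 0], [0, 0, 0], [0, 0, 0], [0, 0, 0], [0, 0, 0]], claw=[0.45, 0.45, 0.45, 0.45, 0.45])

```text
t: 5.67
eef_pos: [585.3, 40.5, 179.8]
tcp_rot: [3.138, -0.001, 1.18]
ft_force: [1.1, -0.0, -0.7]
opening: 0.549
grip_force: 0.0
```

Emit:
arm_command(delta_pos=[[0.027, 0.15, 0], [0.027, 0.19, 0], [0.027, 0.19, 0], [0.027, 0.19, 0], [0.027, 0.19, 0]], delta_rot=[[0, 0, 0], [0, 0, 0], [0, 0, 0], [0, 0, 0], [0, 0, 0]], claw=[0.45, 0.45, 0.45, 0.45, 0.45])

```text
t: 6.08
eef_pos: [591.7, 84.9, 177.9]
tcp_rot: [3.14, -0.0, 1.179]
ft_force: [-0.9, -1.0, 0.1]
opening: 0.553
grip_force: 0.0
```

Emit:
arm_command(delta_pos=[[0, 0.002, -0.13], [0, 0.002, -0.27], [0, 0.002, -0.41], [0, 0.002, -0.508], [0, 0.002, -0.508]], delta_rot=[[0, 0, 0], [0, 0, 0], [0, 0, 0], [0, 0, 0], [0, 0, 0]], claw=[0.45, 0.45, 0.45, 0.45, 0.45])

```text
t: 6.5
eef_pos: [591.1, 84.7, 47.8]
tcp_rot: [-3.14, 0.001, 1.178]
ft_force: [0.1, -0.5, 0.7]
opening: 0.549
grip_force: 0.0
```

Emit:
arm_command(delta_pos=[[0, 0, 0], [0, 0, 0], [0, 0, 0], [0, 0, 0], [0, 0, 0]], delta_rot=[[0, 0, 0], [0, 0, 0], [0, 0, 0], [0, 0, 0], [0, 0, 0]], claw=[1, 1, 1, 1, 1])

```text
t: 6.92
eef_pos: [591.9, 86.1, 50.2]
tcp_rot: [3.141, -0.0, 1.179]
ft_force: [0.3, -1.4, 2.2]
opening: 0.289
grip_force: 30.0
```

Emit:
arm_command(delta_pos=[[0, 0, 0], [0, 0, 0.1], [0, 0, 0.25], [0, 0, 0.4], [0, 0, 0.5]], delta_rot=[[0, 0, 0], [0, 0, 0], [0, 0, 0], [0, 0, 0], [0, 0, 0]], claw=[1, 1, 1, 1, 1])

```text
t: 7.33
eef_pos: [592.1, 86.6, 177.9]
tcp_rot: [3.139, -0.001, 1.18]
ft_force: [0.2, 0.2, 0.1]
opening: 0.289
grip_force: 30.0
```

Emit:
arm_command(delta_pos=[[-0.025, -0.15, 0], [-0.05, -0.3, 0], [-0.075, -0.45, 0], [-0.1, -0.6, 0], [-0.13, -0.75, 0]], delta_rot=[[0, 0, 0], [0, 0, 0], [0, 0, 0], [0, 0, 0], [0, 0, 0]], claw=[1, 1, 1, 1, 1])

```text
t: 7.75
eef_pos: [558.7, -102.5, 174.9]
tcp_rot: [3.141, -0.0, 1.18]
ft_force: [0.3, -0.2, -0.9]
opening: 0.288
grip_force: 30.0
```

Emit:
arm_command(delta_pos=[[-0.025, -0.15, 0], [-0.05, -0.3, 0], [-0.075, -0.45, 0], [-0.1, -0.6, 0], [-0.13, -0.75, 0]], delta_rot=[[0, 0, 0], [0, 0, 0], [0, 0, 0], [0, 0, 0], [0, 0, 0]], claw=[1, 1, 1, 1, 1])

```text
t: 8.17
eef_pos: [526.1, -290.2, 174.8]
tcp_rot: [3.141, -0.0, 1.18]
ft_force: [0.2, 0.7, 0.1]
opening: 0.283
grip_force: 30.0
```

Emit:
arm_command(delta_pos=[[-0.03, -0.15, 0], [-0.03, -0.2, 0], [-0.03, -0.2, -0.1], [-0.03, -0.2, -0.25], [-0.03, -0.2, -0.4]], delta_rot=[[0, 0, 0], [0, 0, 0], [0, 0, 0], [0, 0, 0], [0, 0, 0]], claw=[1, 1, 1, 1, 1])

```text
t: 8.58
eef_pos: [519.5, -338.8, 74.4]
tcp_rot: [3.139, 0.001, 1.179]
ft_force: [1.2, -0.2, -0.0]
opening: 0.284
grip_force: 30.0
```

Emit:
arm_command(delta_pos=[[0, 0, -0.06], [0, 0, -0.06], [0, 0, -0.06], [0, 0, -0.06], [0, 0, -0.06]], delta_rot=[[0, 0, 0], [0, 0, 0], [0, 0, 0], [0, 0, 0], [0, 0, 0]], claw=[1, 1, 0.45, 0.45, 0.45])

```text
t: 9.0
eef_pos: [520.0, -338.8, 61.4]
tcp_rot: [3.139, 0.001, 1.18]
ft_force: [0.1, 0.8, 0.6]
opening: 0.444
grip_force: 0.0
```

Emit:
arm_command(delta_pos=[[0, 0, 0], [0, 0, 0.1], [0, 0, 0.25], [0, 0, 0.4], [0, 0, 0.5]], delta_rot=[[0, 0, 0], [0, 0, 0], [0, 0, 0], [0, 0, 0], [0, 0, 0]], claw=[0.45, 0.45, 0.45, 0.45, 0.45])

```text
t: 9.42
eef_pos: [519.7, -338.9, 189.1]
tcp_rot: [3.137, 0.001, 1.18]
ft_force: [0.3, -1.1, 0.0]
opening: 0.551
grip_force: 0.0
```

Emit:
arm_command(delta_pos=[[0.01, 0.12, 0], [0.02, 0.24, 0], [0.03, 0.36, 0], [0.04, 0.48, 0], [0.046, 0.49, 0]], delta_rot=[[0, 0, 0.07], [0, 0, 0.14], [0, 0, 0.21], [0, 0, 0.28], [0, 0, 0.36]], claw=[0.25, 0.25, 0.25, 0.25, 0.25])

```text
t: 9.83
eef_pos: [530.6, -212.0, 186.0]
tcp_rot: [3.14, -0.0, 1.752]
ft_force: [0.1, -0.3, 0.8]
opening: 0.743
grip_force: 0.0
```

Emit:
arm_command(delta_pos=[[0.01, 0.12, 0], [0.02, 0.24, 0], [0.03, 0.36, 0], [0.04, 0.48, 0], [0.046, 0.49, 0]], delta_rot=[[0, 0, 0.07], [0, 0, 0.14], [0, 0, 0.21], [0, 0, 0.28], [0, 0, 0.36]], claw=[0.25, 0.25, 0.25, 0.25, 0.25])

```text
t: 10.25
eef_pos: [542.1, -89.7, 185.8]
tcp_rot: [3.14, 0.001, 2.317]
ft_force: [-0.4, 1.1, -0.2]
opening: 0.748
grip_force: 0.0
```

Emit:
arm_command(delta_pos=[[0.01, 0.12, 0], [0.02, 0.24, 0], [0.03, 0.36, 0], [0.04, 0.48, 0], [0.046, 0.49, 0]], delta_rot=[[0, 0, 0.07], [0, 0, 0.14], [0, 0, 0.21], [0, 0, 0.28], [0, 0, 0.36]], claw=[0.25, 0.25, 0.25, 0.25, 0.25])

```text
t: 10.67
eef_pos: [553.7, 32.8, 185.8]
tcp_rot: [3.14, 0.002, 2.882]
ft_force: [-0.3, 0.2, 0.3]
opening: 0.752
grip_force: 0.0
```

```bash
python3 - <<'E'
from h import *
s=state();print(s['t'],s['eef_pos'],s['tcp_rot'],s['opening'])
c=calibration("wrist");a=read_camera("wrist")[:,:,::-1];t=calibration("top");b=read_camera("top")[:,:,::-1];sc=read_camera("scene")[:,:,::-1]
np.save("w2.npy",c,allow_pickle=True);cv2.imwrite("pics/w2.png",a);cv2.imwrite("pics/t2.png",b)
s=sc[80:320,120:440]
cv2.imwrite("pics/m2.png",np.hstack([cv2.resize(a,(400,300)),cv2.resize(s,(400,300))]))
print(state()['eef_pos'])
E
```

```text
10.6667 [553.68228759  32.81470578 185.80762373] [3.14046669e+00 1.54590884e-03 2.88219743e+00] 0.7522840190270426
[553.77304615  29.30389034 185.43544545]
```

View pics/m2.png

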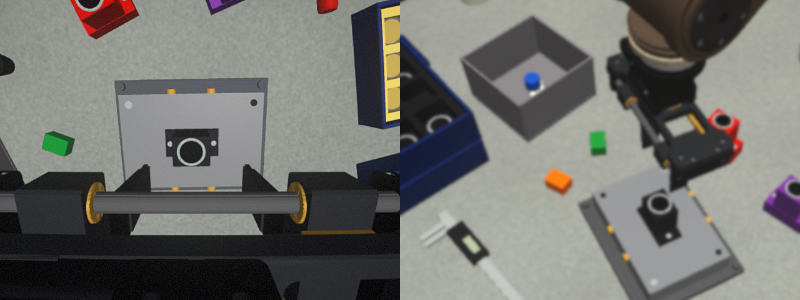

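Both offcuts are in the bin, at left-hand panel-local (133,80) in the right-hand picture. The gripper straddles the block squarely. I'll descend and close on the boss.

Emit:
arm_command(delta_pos=[[0, -0.003, -0.1], [0, -0.003, -0.22], [0, -0.003, -0.34], [0, -0.003, -0.44], [0, -0.003, -0.48]], delta_rot=[[0, 0, 0.017], [0, 0, 0.017], [0, 0, 0.017], [0, 0, 0.017], [0, 0, 0.017]], claw=[0.25, 0.25, 0.25, 0.25, 0.25])

```text
t: 11.23
eef_pos: [552.5, 27.2, 62.2]
tcp_rot: [-3.141, -0.003, 2.895]
ft_force: [-0.3, -0.1, -0.9]
opening: 0.75
grip_force: 0.0
```

Emit:
arm_command(delta_pos=[[0, 0, -0.01], [0, 0, -0.02], [0, 0, -0.03], [0, 0, -0.03], [0, 0, -0.03]], delta_rot=[[0, 0, 0], [0, 0, 0], [0, 0, 0], [0, 0, 0], [0, 0, 0]], claw=[0.25, 0.25, 0.25, 0.25, 0.25])

```text
t: 11.65
eef_pos: [554.1, 28.1, 58.2]
tcp_rot: [3.141, 0.002, 2.901]
ft_force: [0.1, 0.2, -0.4]
opening: 0.743
grip_force: 0.0
```

Emit:
arm_command(delta_pos=[[0, 0, 0], [0, 0, 0], [0, 0, 0], [0, 0, 0], [0, 0, 0]], delta_rot=[[0, 0, 0], [0, 0, 0], [0, 0, 0], [0, 0, 0], [0, 0, 0]], claw=[1, 1, 1, 1, 1])

```text
t: 12.07
eef_pos: [553.5, 27.2, 57.4]
tcp_rot: [-3.14, -0.0, 2.902]
ft_force: [-2.1, -6.7, 5.2]
opening: 0.464
grip_force: 30.0
```

```bash
python3 - <<'E'
from h import *
s=state();print({k:s[k] for k in('t','eef_pos','tcp_rot','ft_force','moment','opening','grip_force')})
E
```

```text
{'t': 12.0667, 'eef_pos': array([553.48569384,  27.21556193,  57.44434953]), 'tcp_rot': array([-3.14000027e+00, -8.69561739e-05,  2.90200460e+00]), 'ft_force': array([-2.10239965, -6.68214259,  5.15410368]), 'moment': array([-1.15108448,  0.3659279 , -0.07675988]), 'opening': 0.4640479178156084, 'grip_force': 30.045038759708405}
```

Emit:
arm_command(delta_pos=[[-0.001, -0.004, 0.002], [-0.0015, -0.006, 0.004], [-0.002, -0.008, 0.006], [-0.0025, -0.01, 0.0075], [-0.0025, -0.01, 0.0075]], delta_rot=[[0.013, -0.003, 0], [0.026, -0.006, 0], [0.039, -0.009, 0], [0.053, -0.0125, 0], [0.053, -0.0125, 0]], claw=[1, 1, 1, 1, 1])

```text
t: 12.48
eef_pos: [553.1, 25.1, 59.8]
tcp_rot: [3.055, -0.0, 2.901]
ft_force: [-3.5, -3.0, 10.2]
opening: 0.459
grip_force: 30.0
```

```bash
cat > st.py <<'E'
from h import *
from scipy.spatial.transform import Rotation as R
s=state();yb=np.array([.231,.973,0]);xb=np.array([.973,-.231,0])
r0=R.from_euler('xyz',[np.pi,0,2.902]);w=(R.from_euler('xyz',s['tcp_rot'])*r0.inv()).as_rotvec()
d=s['eef_pos']-[553.5,27.2,57.4]
h=d[2];th=w@xb
print(s['t'],"F x,y,z",np.round([s['ft_force']@xb,s['ft_force']@yb,s['ft_force'][2]],1),"M",np.round(s['moment']@xb,2),"tilt",th.round(4),"xyz",np.round([d@xb,d@yb,d[2]],2),"aL,aR",np.round([h+26*th,h-26*th],1),"open",s['opening'],s['grip_force'])
E
python3 st.py
```

```text
12.4833 F x,y,z [-2.8 -3.7 10.2] M -0.7 tilt 0.0867 xyz [ 0.06 -2.16  2.42] aL,aR [4.7 0.2] open 0.4594292247065468 29.995919466018677
```

Emit:
arm_command(delta_pos=[[0.0006, 0.0026, 0.004], [0.0012, 0.0052, 0.008], [0.0018, 0.0078, 0.012], [0.0024, 0.0104, 0.016], [0.003, 0.0128, 0.02]], delta_rot=[[-0.021, 0.005, 0], [-0.042, 0.01, 0], [-0.063, 0.015, 0], [-0.084, 0.02, 0], [-0.105, 0.025, 0]], claw=[1, 1, 1, 1, 1])

```text
t: 12.9
eef_pos: [553.5, 28.9, 62.9]
tcp_rot: [-3.056, -0.001, 2.901]
ft_force: [2.4, 1.8, -14.3]
opening: 0.463
grip_force: 30.0
```

```bash
python3 st.py
```

```text
12.9 F x,y,z [  1.9   2.3 -14.3] M 1.06 tilt -0.0856 xyz [-0.44  1.68  5.53] aL,aR [3.3 7.8] open 0.46292421039212484 29.99466061592102
```

Emit:
arm_command(delta_pos=[[-0.0008, -0.0034, 0.0034], [-0.0016, -0.0068, 0.0068], [-0.0024, -0.0102, 0.0102], [-0.0032, -0.0136, 0.0136], [-0.0041, -0.017, 0.017]], delta_rot=[[0.0217, -0.0051, 0], [0.0434, -0.0103, 0], [0.065, -0.0154, 0], [0.0867, -0.0206, 0], [0.1084, -0.0257, 0]], claw=[1, 1, 1, 1, 1])

```text
t: 13.32
eef_pos: [552.6, 24.9, 67.4]
tcp_rot: [3.049, -0.002, 2.901]
ft_force: [2.9, -0.3, -8.7]
opening: 0.464
grip_force: 30.0
```

```bash
python3 - <<'E'
from h import *
exec(open('st.py').read())
a=read_camera("scene")[:,:,::-1][180:340,250:410];cv2.imwrite("pics/s3.png",cv2.resize(a,(560,560),interpolation=cv2.INTER_CUBIC))
E
```

```text
13.3167 F x,y,z [ 2.9  0.4 -8.7] M 0.08 tilt 0.0926 xyz [-0.33 -2.47 10.04] aL,aR [12.4  7.6] open 0.46368421099766993 29.98804360628128
```

View pics/s3.png

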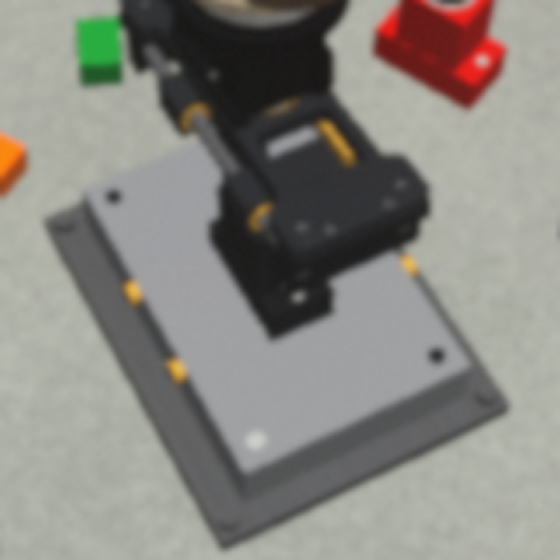

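The base is still seated flat on the sub-plate: its edges, around (245,470), meet as before. The block is tilted with its left end up.

Emit:
arm_command(delta_pos=[[0.001, 0.0044, 0.0038], [0.002, 0.0088, 0.0076], [0.003, 0.013, 0.0114], [0.004, 0.0174, 0.0152], [0.0052, 0.0218, 0.019]], delta_rot=[[-0.0235, 0.0056, 0], [-0.047, 0.0112, 0], [-0.0706, 0.0168, 0], [-0.0942, 0.0224, 0], [-0.1177, 0.028, 0]], claw=[1, 1, 1, 1, 1])

```text
t: 13.78
eef_pos: [554.2, 30.1, 73.3]
tcp_rot: [-3.04, 0.001, 2.901]
ft_force: [0.0, 0.7, -2.9]
opening: 0.459
grip_force: 30.0
```

```bash
python3 st.py
```

```text
13.7833 F x,y,z [-0.1  0.7 -2.9] M 0.29 tilt -0.1019 xyz [ 0.04  2.97 15.9 ] aL,aR [13.2 18.6] open 0.45934300358919805 29.998249411582947
```

Emit:
arm_command(delta_pos=[[-0.001, -0.004, 0.002], [-0.002, -0.008, 0.004], [-0.003, -0.012, 0.0065], [-0.004, -0.016, 0.0085], [-0.0048, -0.02, 0.011]], delta_rot=[[0.02, -0.0048, 0], [0.04, -0.0095, 0], [0.06, -0.0143, 0], [0.08, -0.019, 0], [0.1003, -0.0238, 0]], claw=[1, 1, 1, 1, 1])

```text
t: 14.2
eef_pos: [552.8, 25.2, 75.8]
tcp_rot: [3.078, -0.001, 2.901]
ft_force: [0.1, -0.1, -2.5]
opening: 0.464
grip_force: 30.0
```

```bash
python3 st.py
```

```text
14.2 F x,y,z [ 0.1 -0.1 -2.5] M -0.06 tilt 0.0635 xyz [-0.24 -2.1  18.42] aL,aR [20.1 16.8] open 0.4644097657892975 29.999310672283173
```

Only the block's weight (about 2 N) is left on the wrist, so both ends are free. I'll level the block and raise it about 15 mm clear.

Emit:
arm_command(delta_pos=[[0.001, 0.004, 0.004], [0.002, 0.0085, 0.01], [0.002, 0.0085, 0.03], [0.002, 0.0085, 0.055], [0.002, 0.0085, 0.075]], delta_rot=[[-0.02, 0.0047, 0], [-0.0393, 0.0093, 0], [-0.0393, 0.0093, 0], [-0.0393, 0.0093, 0], [-0.0393, 0.0093, 0]], claw=[1, 1, 1, 1, 1])

```text
t: 14.62
eef_pos: [553.4, 27.4, 95.2]
tcp_rot: [3.141, -0.0, 2.901]
ft_force: [-0.4, -0.4, -2.2]
opening: 0.459
grip_force: 30.0
```

Emit:
arm_command(delta_pos=[[0, 0, 0], [0, 0, 0], [0, 0, 0], [0, 0, 0], [0, 0, 0]], delta_rot=[[0, 0, 0], [0, 0, 0], [0, 0, 0], [0, 0, 0], [0, 0, 0]], claw=[1, 1, 1, 1, 1])

```text
t: 15.03
eef_pos: [553.2, 27.2, 94.3]
tcp_rot: [-3.141, -0.001, 2.901]
ft_force: [-0.0, -0.5, -2.7]
opening: 0.463
grip_force: 30.0
```

```bash
python3 - <<'E'
from h import *
exec(open('st.py').read())
a=read_camera("scene")[:,:,::-1];b=read_camera("wrist")[:,:,::-1]
cv2.imwrite("pics/s4.png",np.hstack([cv2.resize(a[180:340,250:410],(400,400),interpolation=cv2.INTER_CUBIC),cv2.resize(b[120:340,180:460],(400,400))]))
E
```

```text
15.0333 F x,y,z [ 0.1 -0.5 -2.7] M -0.0 tilt -0.0005 xyz [-0.24 -0.11 36.91] aL,aR [36.9 36.9] open 0.4627066828633441 29.999080002307892
```

View pics/s4.png

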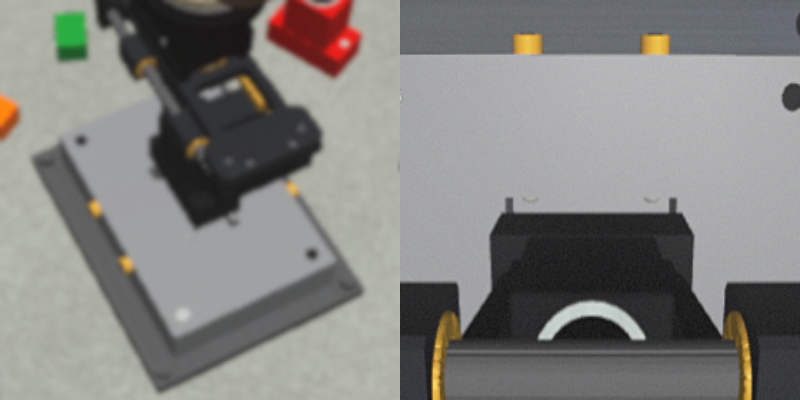

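The picture shows the block level and clear of the pocket, with the pocket slots visible at right-panel (508,205) and (672,205). The base is seated. One quick height check, then I'll hand in.

```bash
python3 - <<'E'
from h import *
c=calibration("wrist");yb=np.array([.231,.973,0]);xb=np.array([.973,-.231,0]);o=np.array([553.4,27.2,0])
for sl in(-8,-4,0):
  q=[]
  for sx in(-1,1):
    for sy in(-1,1):
      p=proj(c,o+18*sx*xb+35*sy*yb+[0,0,88.9+sl]);q.append([round(400+(p[0]-180)/.7),round((p[1]-120)/.55)])
  print(sl,q)
E
```

```text
-8 [[492, 222], [688, 220], [497, 341], [684, 339]]
-4 [[490, 226], [690, 224], [495, 347], [686, 345]]
0 [[488, 230], [692, 228], [493, 353], [688, 351]]
```

```bash
python3 -c "
from cell import *
print(job_done())"
```

```text
the job is handed in; nothing more can be done
None
```

I put both offcuts in the scrap bin and rocked the block free of its plungers. It is now held level about 15 mm above its pocket; the base looked seated in the pictures, and the job took about 15 s and has been handed in.

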